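# Put the pocket hardbacks back in their display cradles

### The arm

A 7-joint arm with a two-finger parallel gripper is mounted at the origin on the work surface. World frame = base frame: x ahead of the robot, y to its left, z up, the work surface at z = 0. Lengths are in m, angles in rad, forces in N, time in s.
With the tool pointing down it reaches from about 0.425 to 0.925 m from the base axis. Payload 6.8 kg.
Tool frame: the origin (TCP) lies midway between the tips of the shut fingers; the grasp point (between the pads) lies 19 mm behind it; z points along the fingers, y is the line along which they close (so a half turn about z gives the same grasp; the last joint's range is limited). The gripper opens to 85 mm and grips with 20 to 120 N. Pads are 22 mm wide; open, the fingers measure 114 mm over their backs; the gripper's body (76 mm by 85 mm) begins 54 mm behind the grasp point. The pads swing forward as they close: fully open they stand 13 mm farther back than shut.
Start: joints at [1.036, 0.477, 0.022, 1.555, -0.011, 1.109, -0.083], TCP at [0.279, -0.614, 0.231] pointing down, gripper open.
Joint ranges: [-2.96, 2.96], [-0.34, 2.1], [-1.41, 1.46], [0.24, 2.44], [-1.37, 4.51], [0.17, 1.92], [-2.96, 2.96]. Speed limits (rad/s): [2.39, 2.39, 3.14, 3.14, 3.14, 3.14, 3.14].

### API

Orientations are given as a unit quaternion [w, x, y, z].
In Python, from station import bot, imaging gives the robot as it stands.
- The arm moves only by the tool move_arm, never from a script. Its argument "commands" is a list that holds one entry, the list of rows, each a list of 7 numbers: the shift along the tool's x, y, z in m, then the turn, a rotation vector about the tool's x, y, z in degrees, then the finger opening in m, from 0 to 0.0854. In form: [[[x, y, z, rx, ry, rz, grip], ...]]. A call has 1 to 20 rows; each row shifts and turns the commanded pose from where the row before left it, along the tool's axes as they then stand; what a row does not reach is not made up. A row lasts 1/8 s, in which the tool goes at most 62.5 mm and 10.7 degrees, less where a joint would pass 70% of its speed; a pose out of reach is approached as far as the arm can. A call is refused whole if a number of a shift passes 0.0625 or a number of a turn 10.7, either way. A call with a gripper value outside its range is refused whole. The fingers move at their own pace and stop on an object; "squeeze" is the grip in N (left out, the last holds). Time passes only in rows, so rows that do not move let the fingers close. It gives the time, the measured TCP pose, the force, the opening and the grip force at its end, in the units of the state.
- bot.get_obs(): the state, without advancing time (a new reading comes with each control period).
- imaging.read_camera(name): name is "scene" or "top" or "wrist"; returns the picture (480x640x3 uint8, red, green, blue); there is no depth.
- imaging.calibration(name): a dict with "intrinsics" (3x3 intrinsics, pixels), "extrinsics" (4x4, takes a point from camera to world coordinates); the wrist camera has in their place "mount" (4x4, takes a point from camera to tool coordinates, whose origin is the TCP and whose axes are the flange's). Camera axes: x right, y down, z forward; pixel columns grow to the right and rows downward; lengths in m; the calibration is good to about 2 mm. The wrist camera is an equidistant fisheye: a pixel r from the principal point sees the ray r / f radians off the axis. A picture is of the moment at which its call begins: read the wrist's pose just before it. calibration takes no time and is no camera call.
- bot.hand_in(): hands the job in; it is judged then, once.
The state is a dict: "t": time; "q": joint angles; "joint_vel": joint speeds; "joint_torque": joint torques, N m; "eef_pos": TCP position; "tool_rot": TCP orientation; "contact_force": force on the tool from outside, world axes, zero at the start; "torque": the same for the moment, N m; "gripper_width": opening from 0.0 (shut) to 1.0 (fully open); "grasp_force": force on a finger pad.
Only numpy, scipy, OpenCV 4.12 (cv2) and the standard library are available. Lean on these libraries where they do the work, as an engineer would, in place of code of your own. Each camera call takes 0.05 s, during which the arm holds its last target. There are 200 camera calls.

### The job

Set up the library's book display: pick out the three thick hardbound pocket books and lay each one flat in the wooden cradle that fits its length, centred and squarely lengthwise between the two end stops. Set them down gently rather than dropping them, and leave the two thin booklets and the pen cup where they are.

Things in the scene. Friction and masses are not known exactly. Their poses are not given: they have to be found in the camera images.
- book_small_center (a point): centre (half-way up, 14 mm above its underside) of the small hardback: a thick closed hardbound pocket book with dark green covers, a gold title plate and cream page edges, lying flat; 72 mm long (its x), 50 mm wide (its y), 28 mm thick (z, up). Loose, rigid, it stays closed; about 80 g; grasp it across its 50 mm width
- book_medium_center (a point): centre (half-way up, 14 mm above its underside) of the medium hardback: a thick closed hardbound pocket book with dark green covers, a gold title plate and cream page edges, lying flat; 98 mm long (its x), 58 mm wide (its y), 28 mm thick (z, up). Loose, rigid, it stays closed; about 130 g; grasp it across its 58 mm width
- book_large_center (a point): centre (half-way up, 14 mm above its underside) of the large hardback: a thick closed hardbound pocket book with dark green covers, a gold title plate and cream page edges, lying flat; 130 mm long (its x), 64 mm wide (its y), 28 mm thick (z, up). Loose, rigid, it stays closed; about 190 g; grasp it across its 64 mm width
- cradle_small: display cradle for the small hardback, fixed to the desk: a wooden base board 108 mm long (x) by 74 mm wide (y), 8 mm thick, with an 8 mm thick end stop at each end of its length (tops 24 mm above the desk), 92 mm clear between them, open along both long sides. Origin: centre of its underside, on the desk; z up; a book in it rests on the board, 8 mm above the desk
- cradle_medium: display cradle for the medium hardback, fixed to the desk: a wooden base board 134 mm long (x) by 82 mm wide (y), 8 mm thick, with an 8 mm thick end stop at each end of its length (tops 24 mm above the desk), 118 mm clear between them, open along both long sides. Origin: centre of its underside, on the desk; z up; a book in it rests on the board, 8 mm above the desk
- cradle_large: display cradle for the large hardback, fixed to the desk: a wooden base board 166 mm long (x) by 88 mm wide (y), 8 mm thick, with an 8 mm thick end stop at each end of its length (tops 24 mm above the desk), 150 mm clear between them, open along both long sides. Origin: centre of its underside, on the desk; z up; a book in it rests on the board, 8 mm above the desk
- booklet_1_center (a point): centre of a thin white stapled booklet lying flat, loose, 115 mm long (x), 62 mm wide (y), 8 mm thick; to be left alone
- booklet_2_center (a point): centre of a thin white stapled booklet lying flat, loose, 90 mm long (x), 60 mm wide (y), 8 mm thick; to be left alone
- pen_cup: grey pen cup, loose bystander, to be left alone, 76 mm across, 95 mm tall, pens reach 150 mm; origin: centre of its underside
Things that resemble listed ones, but are neither listed nor needed, are in the scene too. Leave any blue or purple look-alike of the cradle_large alone.

How it is judged:
At the end, for the whole second after the job is handed in: Each hardback lies flat (0.08 rad) on the board of its own cradle, centre within 15 mm of the cradle's seen from above, length within 0.2 rad of the cradle's (either way round), at rest; booklets and pen cup within 20 mm of where they started (horizontal distance between book_small_center and cradle_small below 0.015 m and angle between the x axis of book_small_center and the x axis of cradle_small, either way round below 0.2 rad and z of book_small_center in the frame of cradle_small below 0.027 m and angle between each of book_small_center, book_medium_center, book_large_center's own z axis and vertical below 0.08 rad and linear speed of each of book_small, book_medium, book_large below 0.02 m/s and horizontal distance between book_medium_center and cradle_medium below 0.015 m and angle between the x axis of book_medium_center and the x axis of cradle_medium, either way round below 0.2 rad and z of book_medium_center in the frame of cradle_medium below 0.027 m and horizontal distance between book_large_center and cradle_large below 0.015 m and angle between the x axis of book_large_center and the x axis of cradle_large, either way round below 0.2 rad and z of book_large_center in the frame of cradle_large below 0.027 m and distance of each of booklet_1_center, booklet_2_center, pen_cup from where it was at the start of the episode below 0.02 m); the robot touches nothing.
It fails at once if a hardback was dropped into its cradle (moving faster than 0.6 m/s just above its board) ((horizontal distance between book_small_center and cradle_small below 0.05 m and z of book_small_center in the frame of cradle_small below 0.045 m and linear speed of book_small above 0.6 m/s) or (horizontal distance between book_medium_center and cradle_medium below 0.05 m and z of book_medium_center in the frame of cradle_medium below 0.045 m and linear speed of book_medium above 0.6 m/s) or (horizontal distance between book_large_center and cradle_large below 0.05 m and z of book_large_center in the frame of cradle_large below 0.045 m and linear speed of book_large above 0.6 m/s)).
It fails at once if a booklet was moved by more than 20 mm (distance of any of booklet_1_center, booklet_2_center from where it was at the start of the episode above 0.02 m).
It fails at once if the pen cup was moved by more than 20 mm (distance of pen_cup from where it was at the start of the episode above 0.02 m).
It also fails if it takes over 80 s, if anything falls off the work surface, if the arm or the gripper's body presses on something with over 40 N, if the wrist force passes 120 N, or if a joint passes its speed limit or range.

## Working session

There is one attempt and no reset: what is moved stays moved. The work goes in short steps, Python scripts to look and compute and a tool call to move; the robot and the scene stay as the last step left them, time stands still between calls to the robot, and variables do not carry over. Pictures are saved under pics/ and viewed, at most 14 in all, crops included, and the job is handed in when it is done.

Besides the shell and the picture viewer there is one more tool, called after "Request:" as name([rows], argument=value, ...), one row to a line, values as JSON. move_arm: Moves the arm, as the interface text tells. Its arguments: {"type":"object","properties":{"commands":{"type":"array","items":{"type":"array","items":{"type":"array","items":{"type":"number"}}}},"squeeze":{"type":"number"}},"required":["commands"]}

```bash
mkdir -p pics; ls
python3 - <<'E'
from station import bot, imaging
import cv2,numpy as np
np.set_printoptions(precision=4,suppress=True)
for n in ["top","scene"]:
    im=imaging.read_camera(n); cv2.imwrite(f"pics/{n}0.png",im[:,:,::-1])
    c=imaging.calibration(n); print(n,c["intrinsics"],c["extrinsics"])
print(imaging.calibration("wrist"))
o=bot.get_obs();print(o["t"],o["eef_pos"],o["tool_rot"],o["gripper_width"])
E
```

```text
pics
top [[535.8603   0.     316.8995]
 [  0.     535.8603 236.6404]
 [  0.       0.       1.    ]] [[-0.0003 -0.9873  0.1586  0.2534]
 [-1.      0.0018  0.0091 -0.103 ]
 [-0.0093 -0.1586 -0.9873  1.5975]
 [ 0.      0.      0.      1.    ]]
scene [[446.446    0.     317.5437]
 [  0.     446.446  240.2543]
 [  0.       0.       1.    ]] [[-0.8034  0.4682 -0.3679  1.0096]
 [ 0.5954  0.6359 -0.4911  0.5649]
 [ 0.004  -0.6136 -0.7896  1.0953]
 [ 0.      0.      0.      1.    ]]
{'intrinsics': array([[371.6483,   0.    , 321.1096],
       [  0.    , 371.6483, 235.1559],
       [  0.    ,   0.    ,   1.    ]]), 'mount': array([[ 0.0005, -0.9497, -0.3131,  0.0805],
       [ 1.    ,  0.0003,  0.0009,  0.0003],
       [-0.0007, -0.3131,  0.9497, -0.1422],
       [ 0.    ,  0.    ,  0.    ,  1.    ]])}
0.1 [ 0.2792 -0.614   0.2304] [-0.0008  0.9773  0.2118 -0.0002] 1.0017284836337257
```

View pics/top0.png

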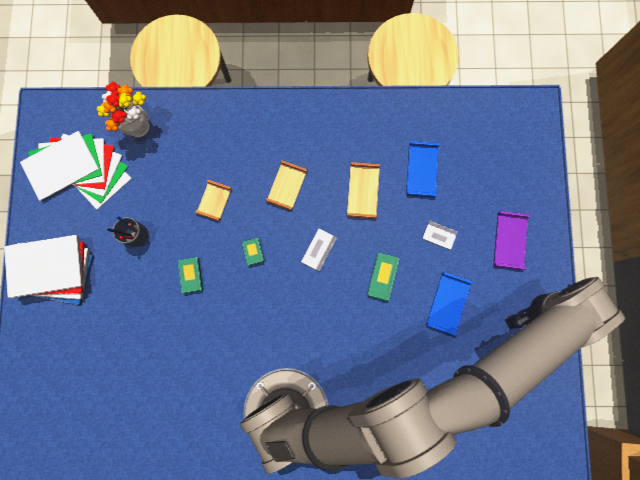

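View pics/scene0.png

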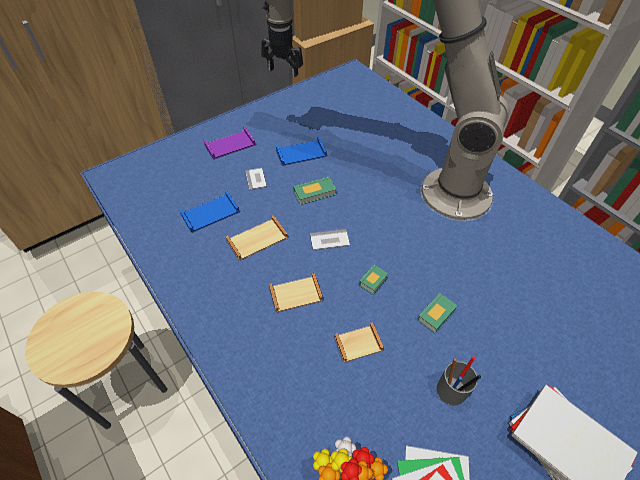

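The top view shows three green books: medium (190,275), small (253,251) and large (383,277). The wooden cradles are small (213,201), medium (287,186) and large (364,190). Look-alikes to avoid are the blue trays (423,170) and (449,304), the purple tray (511,240), and the white booklets (319,249) and (440,235). The pen cup is at (127,232).

```bash
cat > h.py <<'E'
import numpy as np,cv2
from station import bot,imaging
from scipy.spatial.transform import Rotation as R
np.set_printoptions(precision=4,suppress=True)
def cast(n,px,z):
    c=imaging.calibration(n);K=c["intrinsics"];T=c["extrinsics"]
    p=np.c_[np.asarray(px,float).reshape(-1,2),np.ones(np.asarray(px).size//2)]
    d=(np.linalg.inv(K)@p.T).T@T[:3,:3].T;o=T[:3,3]
    return o+d*((z-o[2])/d[:,2])[:,None]
def rect(w):  # centre, (len,wid), yaw of long axis
    (cx,cy),(a,b),an=cv2.minAreaRect((w[:,:2]*1000).astype(np.float32))
    if a<b:a,b,an=b,a,an+90
    return np.array([cx,cy])/1000,(a,b),(an+90)%180-90
def mask(hsv,lo,hi): return cv2.morphologyEx(cv2.inRange(hsv,lo,hi),cv2.MORPH_CLOSE,np.ones((3,3)))
GREEN=((38,70,40),(88,255,255));GOLD=((20,120,120),(36,255,255));WOOD=((3,50,60),(30,255,255))
E
python3 - <<'E'
from h import *
im=cv2.imread("pics/top0.png");hsv=cv2.cvtColor(im,cv2.COLOR_BGR2HSV)
for nm,box,z in [("bS",(235,230,272,272),.028),("bM",(170,248,212,302),.028),("bL",(355,240,410,310),.028),("cS",(190,172,240,228),.008),("cM",(258,152,315,218),.008),("cL",(338,152,390,228),.008)]:
    x0,y0,x1,y1=box;s=hsv[y0:y1,x0:x1]
    m=mask(s,*GREEN)|mask(s,*GOLD) if nm[0]=='b' else mask(s,*WOOD)
    cs,_=cv2.findContours(m,cv2.RETR_EXTERNAL,cv2.CHAIN_APPROX_NONE);c=max(cs,key=cv2.contourArea).reshape(-1,2)+[x0,y0]
    w=cast("top",c,z);r=rect(w);print(nm,*r,"reach",np.hypot(*r[0]))
a=cv2.resize(im[140:320,160:420],None,fx=3,fy=3,interpolation=cv2.INTER_CUBIC)
cv2.imwrite("pics/crop0.png",a)
print(R.from_quat(np.roll(bot.get_obs()["tool_rot"],-1)).as_matrix())
E
```

```text
bS [0.4615 0.1019] (73.76734924316406, 50.75859069824219) 14.801521301269531 reach 0.4725910700376181
bM [0.3923 0.2854] (98.8775405883789, 60.918582916259766) 9.419480323791504 reach 0.4851640758609087
bL [ 0.3874 -0.2822] (131.22308349609375, 65.52718353271484) -14.472808837890625 reach 0.4793161418614918
cS [0.6228 0.2275] (110.1288070678711, 79.8783187866211) -18.876846313476562 reach 0.6630845083229333
cM [0.6691 0.0048] (137.9645538330078, 84.91411590576172) -20.395004272460938 reach 0.669133934500795
cL [ 0.653  -0.2283] (170.9348602294922, 88.23909759521484) -4.746498107910156 reach 0.6917898790397867
[[ 0.9103  0.4139 -0.0008]
 [ 0.4139 -0.9103  0.0014]
 [-0.0001 -0.0016 -1.    ]]
```

View pics/crop0.png

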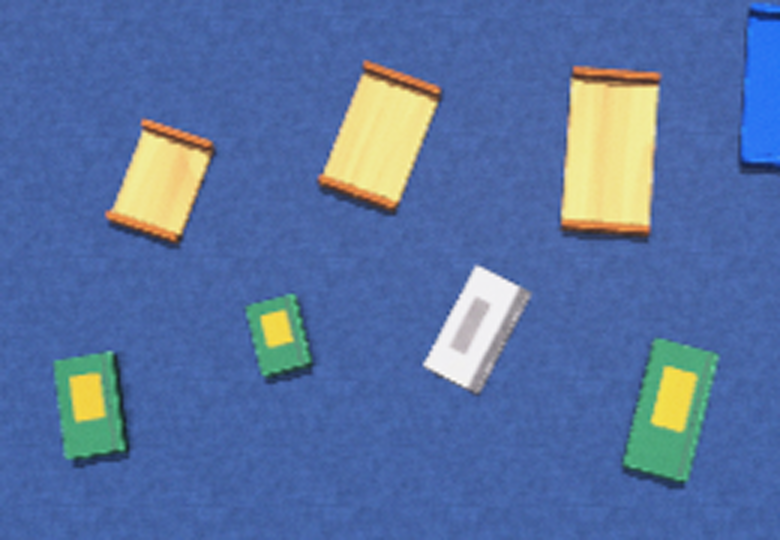

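```bash
cat >> h.py <<'E'
def plan(x,y,z,psi):
    """turn about tool z (deg), then shift in the turned tool axes"""
    o=bot.get_obs();M=R.from_quat(np.roll(o["tool_rot"],-1)).as_matrix()
    now=np.degrees(np.arctan2(M[1,0],M[0,0]));d=np.array([x,y,z])-o["eef_pos"];p=np.radians(psi)
    sh=[np.cos(p)*d[0]+np.sin(p)*d[1],np.sin(p)*d[0]-np.cos(p)*d[1],-d[2]]
    print("t",o["t"],"pos",o["eef_pos"],"psi %.1f tilt %.4f"%(now,M[2,2]),"turn %.1f"%(now-psi),"shift",np.array(sh)*1000,"F",o["contact_force"],"w",o["gripper_width"],"q",o["q"])
E
python3 -c "
from h import *
plan(.3874,-.2822,.15,-14.5)"
```

```text
t 0.1 pos [ 0.2792 -0.614   0.2304] psi 24.5 tilt -1.0000 turn 39.0 shift [  21.7075 -348.3085   80.4286] F [0.1348 0.2749 0.3666] w 1.0017284836337257 q [ 1.0359  0.4777  0.0224  1.5563 -0.0115  1.1093 -0.0831]
```

Request:
move_arm([
  [[0, 0, 0, 0, 0, 9.75, 0.0854], [0, 0, 0, 0, 0, 9.75, 0.0854], [0, 0, 0, 0, 0, 9.75, 0.0854], [0, 0, 0, 0, 0, 9.75, 0.0854], [0.0022, -0.035, 0.008, 0, 0, 0, 0.0854], [0.0022, -0.035, 0.008, 0, 0, 0, 0.0854], [0.0022, -0.035, 0.008, 0, 0, 0, 0.0854], [0.0022, -0.035, 0.008, 0, 0, 0, 0.0854], [0.0022, -0.035, 0.008, 0, 0, 0, 0.0854], [0.0022, -0.035, 0.008, 0, 0, 0, 0.0854], [0.0022, -0.035, 0.008, 0, 0, 0, 0.0854], [0.0022, -0.035, 0.008, 0, 0, 0, 0.0854], [0.0022, -0.035, 0.008, 0, 0, 0, 0.0854], [0.0022, -0.034, 0.008, 0, 0, 0, 0.0854], [0, 0, 0, 0, 0, 0, 0.0854], [0, 0, 0, 0, 0, 0, 0.0854]],
])

```text
t: 2.1
eef_pos: [0.3882, -0.2827, 0.1513]
tool_rot: [0.0, 0.992, -0.127, -0.0]
contact_force: [0.6, -0.5, -0.4]
gripper_width: 1.005
grasp_force: 0.0
```

```bash
cat >> h.py <<'E'
def wcast(px,z):
    c=imaging.calibration("wrist");K=c["intrinsics"];o=bot.get_obs()
    M=R.from_quat(np.roll(o["tool_rot"],-1)).as_matrix()
    v=(np.asarray(px,float).reshape(-1,2)-K[:2,2])/K[0,0];th=np.linalg.norm(v,axis=1)
    d=np.c_[v*(np.sin(th)/th)[:,None],np.cos(th)]@c["mount"][:3,:3].T@M.T
    o=M@c["mount"][:3,3]+o["eef_pos"];return o+d*((z-o[2])/d[:,2])[:,None]
def wbook(name=None,z=.028,book=True):
    im=imaging.read_camera("wrist")[:,:,::-1].copy()
    if name: cv2.imwrite("pics/"+name,im)
    s=cv2.cvtColor(im,cv2.COLOR_BGR2HSV)
    m=mask(s,*GREEN)|mask(s,*GOLD) if book else mask(s,(14,60,90),(30,255,255))
    for c in cv2.findContours(m,cv2.RETR_EXTERNAL,cv2.CHAIN_APPROX_NONE)[0]:
        if cv2.contourArea(c)>2500: print("px",c.reshape(-1,2).mean(0),*rect(wcast(c.reshape(-1,2),z)))
E
python3 -c "
from h import *
wbook('w1.png')
plan(.3874,-.2822,.0,-14.5)"
```

```text
px [324.1619 219.1352] [ 0.388 -0.286] (130.43084716796875, 63.396446228027344) -15.179878234863281
t 2.15 pos [ 0.3881 -0.2831  0.1514] psi -14.6 tilt -1.0000 turn -0.1 shift [ -0.9016  -0.7451 151.4249] F [-0.0543 -0.057   0.4321] w 1.0021531387014133 q [ 0.4679  0.2607  0.0374  2.0906 -0.0129  0.7902 -1.3129]
```

View pics/w1.png

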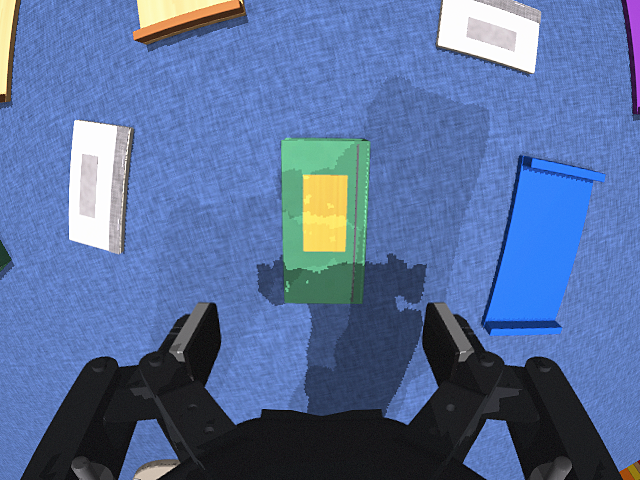

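The wrist view shows the large book centred at (324,219), with the fingers either side and nothing in the way. It agrees with the top camera to within 4 mm. Next I descend and grip.

Request:
move_arm([
  [[0, 0.002, 0.02, 0, 0, 0.5, 0.0854], [0, 0, 0.025, 0, 0, 0, 0.0854], [0, 0, 0.025, 0, 0, 0, 0.0854], [0, 0, 0.025, 0, 0, 0, 0.0854], [0, 0, 0.025, 0, 0, 0, 0.0854], [0, 0, 0.02, 0, 0, 0, 0.0854], [0, 0, 0.011, 0, 0, 0, 0.0854], [0, 0, 0, 0, 0, 0, 0.0854], [0, 0, 0, 0, 0, 0, 0.05], [0, 0, 0, 0, 0, 0, 0.05], [0, 0, 0, 0, 0, 0, 0.05], [0, 0, 0, 0, 0, 0, 0.05], [0, 0, 0, 0, 0, 0, 0.05], [0, 0, 0, 0, 0, 0, 0.05]],
], squeeze=50)

```text
t: 3.9
eef_pos: [0.3884, -0.2847, 0.0013]
tool_rot: [0.0, 0.991, -0.131, 0.001]
contact_force: [-1.6, -0.2, 8.3]
gripper_width: 0.738
grasp_force: 55.7
```

Request:
move_arm([
  [[0, 0, -0.01, 0, 0, 0, 0.05], [0, 0, -0.02, 0, 0, 0, 0.05], [0, 0, -0.03, 0, 0, 0, 0.05], [0, 0, -0.03, 0, 0, 0, 0.05], [0, 0, 0, 0, 0, 0, 0.05]],
])

```text
t: 4.53
eef_pos: [0.3893, -0.2848, 0.0926]
tool_rot: [0.001, 0.991, -0.131, 0.002]
contact_force: [-0.2, -1.3, -2.4]
gripper_width: 0.737
grasp_force: 56.1
```

```bash
python3 -c "
from h import *
wbook(None,.118)
plan(.651,-.2275,.09,-4.7)"
```

```text
px [343.1877 287.4705] [ 0.4003 -0.2877] (108.8302230834961, 63.32905960083008) -15.119667053222656
t 4.575 pos [ 0.3883 -0.2842  0.0912] psi -15.0 tilt -1.0000 turn -10.3 shift [257.1367 -78.079    1.2088] F [-1.2089  1.0826 -2.7532] w 0.7377095526363684 q [ 0.4734  0.3589  0.0343  2.1341 -0.0202  0.6466 -1.3117]
```

Request:
move_arm([
  [[0, 0, 0, 0, 0, -5.15, 0.05], [0, 0, 0, 0, 0, -5.15, 0.05], [0.025, -0.01, 0, 0, 0, 0, 0.05], [0.025, -0.01, 0, 0, 0, 0, 0.05], [0.025, -0.01, -0.02, 0, 0, 0, 0.05], [0.025, -0.01, -0.02, 0, 0, 0, 0.05], [0, -0.01, -0.02, 0, 0, 0, 0.05], [0, -0.01, 0, 0, 0, 0, 0.05], [0, -0.01, 0, 0, 0, 0, 0.05], [0, 0, 0, 0, 0, 0, 0.05], [0, 0, 0, 0, 0, 0, 0.05]],
])

```text
t: 5.95
eef_pos: [0.4927, -0.2229, 0.1496]
tool_rot: [-0.0, 0.999, -0.042, -0.001]
contact_force: [-0.3, -0.8, -2.0]
gripper_width: 0.741
grasp_force: 56.0
```

```bash
python3 -c "
from h import *
wbook('w2.png',.008,False)
plan(.651,-.2275,.09,-4.7)"
```

```text
px [321.1332 312.3386] [ 0.398  -0.2157] (144.06443786621094, 79.2009506225586) -4.743736267089844
px [313.8065  57.7826] [ 0.6211 -0.2287] (92.93502044677734, 87.5898666381836) -4.776397705078125
px [59.7206 63.2089] [0.6609 0.0021] (122.55433654785156, 84.63457489013672) -20.48681640625
t 6.0 pos [ 0.4928 -0.2231  0.1498] psi -4.8 tilt -1.0000 turn -0.1 shift [157.9834  -8.5741  59.8287] F [ 0.2311  0.007  -2.7322] w 0.7382629365735133 q [ 0.3303  0.3556 -0.0254  1.9532  0.0124  0.8337 -1.3563]
```

View pics/w2.png

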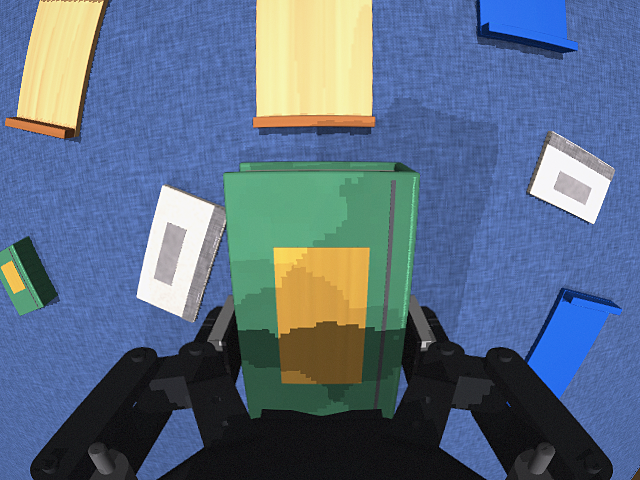

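The wrist view shows the book held level and square. The near stop of the large wooden cradle is at (313,122), and its axis lines up with the book. Next I move over it and lower gently.

Request:
move_arm([
  [[0.0314, -0.0012, 0, 0, 0, 0, 0.05], [0.0314, -0.0012, 0, 0, 0, 0, 0.05], [0.0314, -0.0012, 0, 0, 0, 0, 0.05], [0.0314, -0.0012, 0, 0, 0, 0, 0.05], [0.0314, -0.0012, 0, 0, 0, 0, 0.05], [0, 0, 0.03, 0, 0, 0, 0.05], [0, 0, 0.03, 0, 0, 0, 0.05], [0, 0, 0.03, 0, 0, 0, 0.05], [0, 0, 0.015, 0, 0, 0, 0.05], [0, 0, 0, 0, 0, 0, 0.05], [0, 0, 0, 0, 0, 0, 0.05]],
])

```text
t: 7.38
eef_pos: [0.6513, -0.2301, 0.0466]
tool_rot: [0.0, 0.999, -0.042, 0.001]
contact_force: [0.6, -0.6, -1.5]
gripper_width: 0.737
grasp_force: 55.9
```

```bash
python3 -c "
from h import *
plan(.650,-.230,.0095,-4.7)"
```

```text
t 7.375 pos [ 0.6513 -0.2301  0.0466] psi -4.8 tilt -1.0000 turn -0.1 shift [-1.2826 -0.008  37.1126] F [ 0.6074 -0.5527 -1.4773] w 0.7372809048736819 q [ 0.2641  0.6973 -0.0215  1.642   0.0194  0.8003 -1.4198]
```

Request:
move_arm([
  [[-0.001, 0, 0.01, 0, 0, 0, 0.05], [0, 0, 0.01, 0, 0, 0, 0.05], [0, 0, 0.008, 0, 0, 0, 0.05], [0, 0, 0.004, 0, 0, 0, 0.05], [0, 0, 0.003, 0, 0, 0, 0.05], [0, 0, 0.002, 0, 0, 0, 0.05], [0, 0, 0, 0, 0, 0, 0.05]],
])

```text
t: 8.25
eef_pos: [0.6495, -0.2296, 0.0094]
tool_rot: [0.0, 0.999, -0.042, 0.0]
contact_force: [-3.1, 1.4, 4.2]
gripper_width: 0.741
grasp_force: 56.7
```

Contact felt, so I release and retreat.

Request:
move_arm([
  [[0, 0, 0, 0, 0, 0, 0.07], [0, 0, 0, 0, 0, 0, 0.0854], [0, 0, 0, 0, 0, 0, 0.0854], [0, 0, 0, 0, 0, 0, 0.0854], [0, 0, -0.01, 0, 0, 0, 0.0854], [0, 0, -0.03, 0, 0, 0, 0.0854], [0, 0, -0.04, 0, 0, 0, 0.0854], [0, 0, -0.05, 0, 0, 0, 0.0854], [0, 0, -0.02, 0, 0, 0, 0.0854], [0, 0, 0, 0, 0, 0, 0.0854]],
])

```text
t: 9.5
eef_pos: [0.6502, -0.2299, 0.1601]
tool_rot: [0.0, 0.999, -0.041, 0.002]
contact_force: [-0.1, 0.7, -0.4]
gripper_width: 0.997
grasp_force: 0.0
```

```bash
python3 -c "
from h import *
wbook('w3.png',.036)
plan(.4615,.1019,.16,14.8)"
```

```text
px [320.7072 221.3402] [ 0.6484 -0.2295] (128.85955810546875, 62.60593795776367) -4.733634948730469
t 9.55 pos [ 0.649  -0.2295  0.1581] psi -4.7 tilt -1.0000 turn -19.5 shift [ -96.6783 -368.2916   -1.9425] F [ 0.1183  0.4292 -0.7349] w 1.0029508594704686 q [ 0.2622  0.5663 -0.0187  1.5845  0.012   0.991  -1.4138]
```

View pics/w3.png

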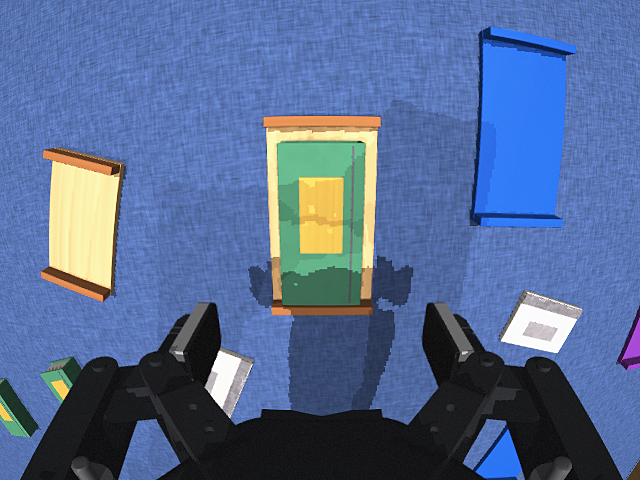

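```bash
python3 -c "
from h import *
im=cv2.imread('pics/w3.png');s=cv2.cvtColor(im,cv2.COLOR_BGR2HSV)
u=cv2.inRange(s,(4,120,60),(15,255,255))
for x in (300,320,340):
    y=np.where(u[:,x]>0)[0];y=y[(y>100)&(y<330)];far=y[y<160];near=y[y>280]
    print(x,far.min(),far.max(),near.min(),near.max(),wcast([(x,far.min()),(x,far.max()),(x,near.max()+1)],.024)[:,:2])
"
```

```text
300 116 130 306 314 [[ 0.7315 -0.2212]
 [ 0.7211 -0.2203]
 [ 0.5684 -0.2051]]
320 116 131 306 314 [[ 0.7302 -0.2358]
 [ 0.719  -0.2349]
 [ 0.5671 -0.2222]]
340 116 129 306 314 [[ 0.729  -0.2504]
 [ 0.7194 -0.2497]
 [ 0.5656 -0.2393]]
```

The outer edges of the stops put the cradle centre at x=0.6487, and the book's is 0.6484, so the large book is well placed. Next is the small book.

Request:
move_arm([
  [[0, 0, 0, 0, 0, -9.75, 0.0854], [0, 0, 0, 0, 0, -9.75, 0.0854], [-0.0097, -0.0368, 0, 0, 0, 0, 0.0854], [-0.0097, -0.0368, 0, 0, 0, 0, 0.0854], [-0.0097, -0.0368, 0, 0, 0, 0, 0.0854], [-0.0097, -0.0368, 0, 0, 0, 0, 0.0854], [-0.0097, -0.0368, 0, 0, 0, 0, 0.0854], [-0.0097, -0.0368, 0, 0, 0, 0, 0.0854], [-0.0097, -0.0368, 0, 0, 0, 0, 0.0854], [-0.0097, -0.0368, 0, 0, 0, 0, 0.0854], [-0.0097, -0.0368, 0, 0, 0, 0, 0.0854], [-0.0097, -0.0368, 0, 0, 0, 0, 0.0854], [0, 0, 0, 0, 0, 0, 0.0854], [0, 0, 0, 0, 0, 0, 0.0854]],
])

```text
t: 11.3
eef_pos: [0.4611, 0.1009, 0.1571]
tool_rot: [0.0, 0.992, 0.128, -0.001]
contact_force: [-0.2, -0.4, -0.3]
gripper_width: 1.001
grasp_force: 0.0
```

```bash
python3 -c "
from h import *
wbook('w4.png')
plan(.4615,.1019,.003,14.8)"
```

```text
px [107.472  228.9659] [0.3976 0.2783] (103.36846160888672, 71.4696273803711) 9.371380805969238
px [320.8903 218.571 ] [0.4643 0.1009] (75.45209503173828, 49.658607482910156) 14.320256233215332
t 11.35 pos [0.4615 0.1005 0.1573] psi 14.7 tilt -1.0000 turn -0.1 shift [  0.3391  -1.3234 154.2972] F [ 1.0744 -0.2975  0.4625] w 1.00286199125091 q [-0.1376  0.2534 -0.2401  2.0856  0.0823  0.8132 -1.7414]
```

Request:
move_arm([
  [[0.0015, -0.0005, 0.025, 0, 0, 0, 0.0854], [0, 0, 0.03, 0, 0, 0, 0.0854], [0, 0, 0.03, 0, 0, 0, 0.0854], [0, 0, 0.03, 0, 0, 0, 0.0854], [0, 0, 0.02, 0, 0, 0, 0.0854], [0, 0, 0.013, 0, 0, 0, 0.0854], [0, 0, 0.006, 0, 0, 0, 0.0854], [0, 0, 0, 0, 0, 0, 0.0854], [0, 0, 0, 0, 0, 0, 0.04], [0, 0, 0, 0, 0, 0, 0.04], [0, 0, 0, 0, 0, 0, 0.04], [0, 0, 0, 0, 0, 0, 0.04], [0, 0, 0, 0, 0, 0, 0.04], [0, 0, 0, 0, 0, 0, 0.04], [0, 0, 0, 0, 0, 0, 0.04]],
], squeeze=40)

```text
t: 13.22
eef_pos: [0.4636, 0.1026, 0.005]
tool_rot: [-0.0, 0.992, 0.128, 0.001]
contact_force: [-1.2, -0.6, 5.7]
gripper_width: 0.571
grasp_force: 41.6
```

Request:
move_arm([
  [[0, 0, -0.01, 0, 0, 0, 0.04], [0, 0, -0.03, 0, 0, 0, 0.04], [0, 0, -0.04, 0, 0, 0, 0.04], [0, 0, -0.04, 0, 0, 0, 0.04], [0, 0, -0.03, 0, 0, 0, 0.04], [0, 0, 0, 0, 0, 0, 0.04]],
])

```text
t: 13.98
eef_pos: [0.4646, 0.1029, 0.1569]
tool_rot: [-0.0, 0.992, 0.128, 0.003]
contact_force: [-0.5, -1.1, -0.5]
gripper_width: 0.58
grasp_force: 42.0
```

```bash
python3 -c "
from h import *
wbook('w5.png',.15+.025)
plan(.6213,.227,.15,-18.9)"
```

```text
px [334.492  321.4174] [0.4641 0.1021] (81.61648559570312, 50.91318130493164) 14.974583625793457
px [108.9183 234.5668] [0.4753 0.1929] (47.00643539428711, 32.15845489501953) 9.211118698120117
t 14.025 pos [0.4635 0.1025 0.1554] psi 14.7 tilt -1.0000 turn 33.6 shift [ 108.9544 -168.8969    5.3504] F [-1.1898 -0.2636 -1.6031] w 0.5755556723390048 q [-0.1316  0.2586 -0.2505  2.0847  0.0886  0.8056 -1.7489]
```

View pics/w5.png

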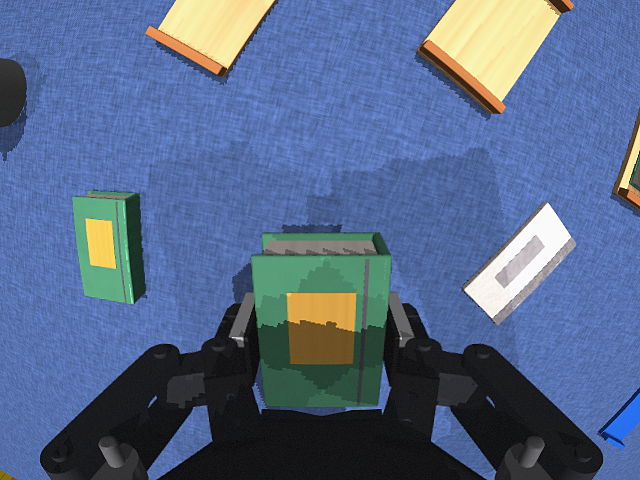

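The wrist view shows the small book gripped level at (320,325), with the cradles ahead at (190,50) and (500,70). I turn and line up short of the small cradle.

Request:
move_arm([
  [[0, 0, 0, 0, 0, 8.4, 0.04], [0, 0, 0, 0, 0, 8.4, 0.04], [0, 0, 0, 0, 0, 8.4, 0.04], [0, 0, 0, 0, 0, 8.4, 0.04], [0, -0.034, 0, 0, 0, 0, 0.04], [0, -0.034, 0, 0, 0, 0, 0.04], [0, -0.034, 0, 0, 0, 0, 0.04], [0, -0.034, 0, 0, 0, 0, 0.04], [0, -0.033, 0, 0, 0, 0, 0.04], [0, 0, 0, 0, 0, 0, 0.04], [0, 0, 0, 0, 0, 0, 0.04]],
])

```text
t: 15.4
eef_pos: [0.5168, 0.2612, 0.1529]
tool_rot: [0.001, 0.986, -0.164, -0.001]
contact_force: [0.8, -0.8, -0.0]
gripper_width: 0.575
grasp_force: 41.9
```

```bash
python3 -c "
from h import *
wbook('w6.png',.008,False)
plan(.6213,.227,.06,-18.9)"
```

```text
px [320.9668 326.583 ] [0.4175 0.294 ] (78.16251373291016, 60.41703414916992) -18.837371826171875
px [319.8308  86.1388] [0.6167 0.2256] (101.10425567626953, 74.84832000732422) -19.045150756835938
t 15.45 pos [0.517  0.2608 0.1532] psi -18.9 tilt -1.0000 turn -0.0 shift [109.642   -1.7799  93.2286] F [-0.1216 -0.4743 -0.769 ] w 0.5738191897601882 q [-0.4337  0.4155 -0.1804  1.8521  0.0944  0.8848 -2.5598]
```

View pics/w6.png

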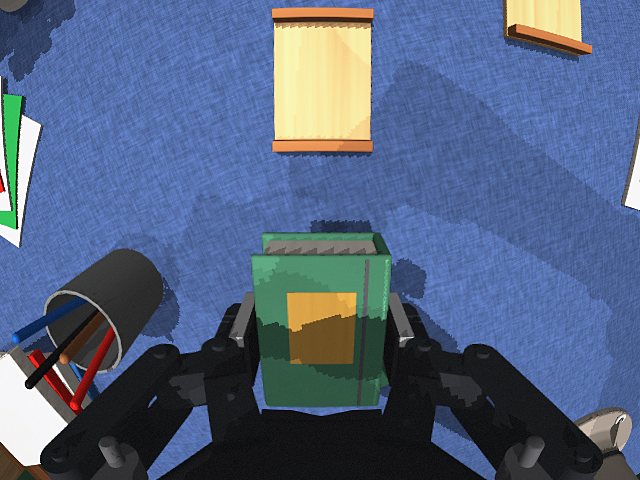

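```bash
python3 -c "
from h import *
w=wcast([(322,9),(322,152)],.024);print(w,np.linalg.norm(w[0]-w[1]),w.mean(0))
w=wcast([(273,85),(372,85)],.008);print(w,np.linalg.norm(w[0]-w[1]),w.mean(0))
c=wcast([(322,9),(322,152)],.024).mean(0)
plan(c[0],c[1],.06,-18.9)"
```

```text
[[0.6696 0.2073 0.024 ]
 [0.5685 0.2418 0.024 ]] 0.10675251115693155 [0.6191 0.2246 0.024 ]
[[0.6288 0.2604 0.008 ]
 [0.6046 0.1893 0.008 ]] 0.07517112138202434 [0.6167 0.2249 0.008 ]
t 15.45 pos [0.517  0.2608 0.1532] psi -18.9 tilt -1.0000 turn -0.0 shift [108.3045   1.2463  93.2286] F [-0.1216 -0.4743 -0.769 ] w 0.5738191897601882 q [-0.4337  0.4155 -0.1804  1.8521  0.0944  0.8848 -2.5598]
```

Request:
move_arm([
  [[0.027, 0, 0, 0, 0, 0, 0.04], [0.027, 0, 0, 0, 0, 0, 0.04], [0.027, 0, 0, 0, 0, 0, 0.04], [0.027, 0, 0, 0, 0, 0, 0.04], [0, 0, 0.03, 0, 0, 0, 0.04], [0, 0, 0.03, 0, 0, 0, 0.04], [0, 0, 0.03, 0, 0, 0, 0.04], [0, 0, 0.015, 0, 0, 0, 0.04], [0, 0, 0, 0, 0, 0, 0.04], [0, 0, 0, 0, 0, 0, 0.04]],
])

```text
t: 16.7
eef_pos: [0.6208, 0.2276, 0.0506]
tool_rot: [-0.0, 0.986, -0.164, 0.001]
contact_force: [0.0, 0.4, -0.8]
gripper_width: 0.576
grasp_force: 42.0
```

Request:
move_arm([
  [[-0.001, 0.001, 0.01, 0, 0, 0, 0.04], [0, 0, 0.01, 0, 0, 0, 0.04], [0, 0, 0.008, 0, 0, 0, 0.04], [0, 0, 0.004, 0, 0, 0, 0.04], [0, 0, 0.003, 0, 0, 0, 0.04], [0, 0, 0.003, 0, 0, 0, 0.04], [0, 0, 0, 0, 0, 0, 0.04]],
])

```text
t: 17.58
eef_pos: [0.6188, 0.227, 0.0131]
tool_rot: [0.0, 0.986, -0.164, 0.0]
contact_force: [-5.6, -1.3, 12.2]
gripper_width: 0.577
grasp_force: 43.5
```

Contact felt. I release and retreat, then check.

Request:
move_arm([
  [[0, 0, 0, 0, 0, 0, 0.06], [0, 0, 0, 0, 0, 0, 0.0854], [0, 0, 0, 0, 0, 0, 0.0854], [0, 0, 0, 0, 0, 0, 0.0854], [0, 0, 0, 0, 0, 0, 0.0854], [0, 0, -0.01, 0, 0, 0, 0.0854], [0, 0, -0.03, 0, 0, 0, 0.0854], [0, 0, -0.04, 0, 0, 0, 0.0854], [0, 0, -0.05, 0, 0, 0, 0.0854], [0, 0, -0.02, 0, 0, 0, 0.0854], [0, 0, 0, 0, 0, 0, 0.0854]],
])

```text
t: 18.95
eef_pos: [0.6195, 0.2273, 0.1631]
tool_rot: [-0.001, 0.986, -0.164, 0.001]
contact_force: [0.1, -0.5, -0.6]
gripper_width: 0.997
grasp_force: 0.0
```

```bash
python3 -c "
from h import *
wbook('w7.png',.036)
plan(.3923,.2854,.16,9.4)"
```

```text
px [322.11  224.178] [0.6182 0.2255] (74.2052993774414, 49.040069580078125) -18.85015869140625
t 19.0 pos [0.6184 0.2267 0.1611] psi -18.9 tilt -1.0000 turn -28.3 shift [-213.5059  -94.8305    1.1288] F [-0.5829 -0.636   0.2637] w 0.9976881045500023 q [-0.3371  0.5227 -0.152   1.6531  0.0918  0.9728 -2.4207]
```

View pics/w7.png

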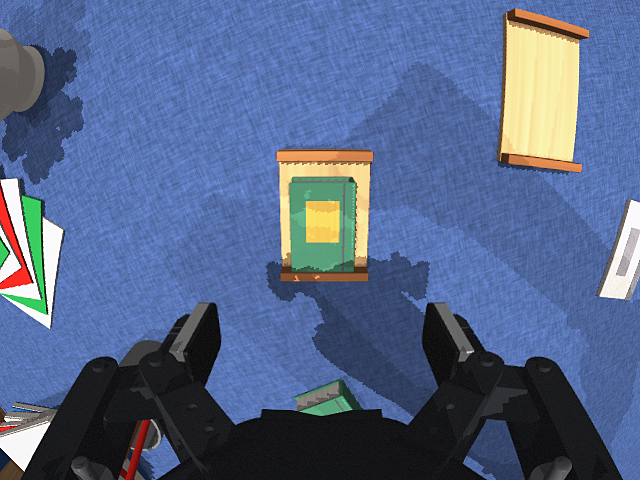

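```bash
python3 -c "
from h import *
w=wcast([(324,151),(324,281)],.024);print(w,np.linalg.norm(w[0]-w[1]),w.mean(0))
print(cast('top',[(127,231)],.095),cast('top',[(135,245)],.0))"
```

```text
[[0.6698 0.2065 0.024 ]
 [0.569  0.2406 0.024 ]] 0.10632051049098035 [0.6194 0.2236 0.024 ]
[[0.512  0.4529 0.095 ]] [[0.4854 0.4614 0.    ]]
```

The small book is within 2 mm of the cradle's centre and flat. The pen cup is at about (0.505, 0.455), 0.2 m from the medium book, so the way is clear.

Request:
move_arm([
  [[0, 0, 0, 0, 0, -9.45, 0.0854], [0, 0, 0, 0, 0, -9.45, 0.0854], [0, 0, 0, 0, 0, -9.4, 0.0854], [-0.0305, -0.0135, 0, 0, 0, 0, 0.0854], [-0.0305, -0.0135, 0, 0, 0, 0, 0.0854], [-0.0305, -0.0135, 0, 0, 0, 0, 0.0854], [-0.0305, -0.0135, 0, 0, 0, 0, 0.0854], [-0.0305, -0.0135, 0, 0, 0, 0, 0.0854], [-0.0305, -0.0135, 0, 0, 0, 0, 0.0854], [-0.0305, -0.0138, 0, 0, 0, 0, 0.0854], [0, 0, 0, 0, 0, 0, 0.0854], [0, 0, 0, 0, 0, 0, 0.0854]],
])

```text
t: 20.5
eef_pos: [0.3924, 0.2846, 0.1602]
tool_rot: [0.001, 0.997, 0.082, -0.001]
contact_force: [-0.2, 0.5, 0.1]
gripper_width: 0.998
grasp_force: 0.0
```

```bash
python3 -c "
from h import *
wbook('w8.png')
plan(.3923,.2854,.001,9.4)"
```

```text
px [319.0468 217.3688] [0.3946 0.2857] (99.34114074707031, 57.56312942504883) 9.339144706726074
t 20.55 pos [0.3929 0.2846 0.1604] psi 9.4 tilt -1.0000 turn -0.0 shift [ -0.4553  -0.8628 159.4184] F [ 0.2017  0.1947 -0.6507] w 0.9990462790241217 q [-0.4475  0.2794 -0.358   2.0491  0.1306  0.8357 -2.2874]
```

Request:
move_arm([
  [[0.001, -0.001, 0.025, 0, 0, 0, 0.0854], [0, 0, 0.03, 0, 0, 0, 0.0854], [0, 0, 0.03, 0, 0, 0, 0.0854], [0, 0, 0.03, 0, 0, 0, 0.0854], [0, 0, 0.025, 0, 0, 0, 0.0854], [0, 0, 0.013, 0, 0, 0, 0.0854], [0, 0, 0.006, 0, 0, 0, 0.0854], [0, 0, 0, 0, 0, 0, 0.0854], [0, 0, 0, 0, 0, 0, 0.045], [0, 0, 0, 0, 0, 0, 0.045], [0, 0, 0, 0, 0, 0, 0.045], [0, 0, 0, 0, 0, 0, 0.045], [0, 0, 0, 0, 0, 0, 0.045], [0, 0, 0, 0, 0, 0, 0.045], [0, 0, 0, 0, 0, 0, 0.045]],
], squeeze=45)

```text
t: 22.42
eef_pos: [0.3939, 0.2869, 0.0032]
tool_rot: [-0.0, 0.997, 0.082, 0.001]
contact_force: [-1.0, -0.2, 6.4]
gripper_width: 0.668
grasp_force: 48.3
```

Request:
move_arm([
  [[0, 0, -0.01, 0, 0, 0, 0.045], [0, 0, -0.03, 0, 0, 0, 0.045], [0, 0, -0.04, 0, 0, 0, 0.045], [0, 0, -0.04, 0, 0, 0, 0.045], [0, 0, -0.03, 0, 0, 0, 0.045], [0, 0, 0, 0, 0, 0, 0.045]],
])

```text
t: 23.18
eef_pos: [0.3945, 0.2874, 0.1549]
tool_rot: [-0.001, 0.997, 0.082, 0.002]
contact_force: [0.8, -0.6, -1.2]
gripper_width: 0.67
grasp_force: 48.5
```

```bash
python3 -c "
from h import *
p=np.radians(-20.4)
plan(.667-.12*np.cos(p),.005-.12*np.sin(p),.15,-20.4)"
```

```text
t 23.175 pos [0.3945 0.2874 0.1549] psi 9.4 tilt -1.0000 turn 29.8 shift [233.8776 169.7206   4.901 ] F [ 0.7947 -0.6002 -1.2276] w 0.6696803986833959 q [-0.4415  0.2898 -0.3691  2.0518  0.143   0.8185 -2.3001]
```

Request:
move_arm([
  [[0, 0, 0, 0, 0, 9.93, 0.045], [0, 0, 0, 0, 0, 9.93, 0.045], [0, 0, 0, 0, 0, 9.93, 0.045], [0.026, 0.0188, 0, 0, 0, 0, 0.045], [0.026, 0.0188, 0, 0, 0, 0, 0.045], [0.026, 0.0188, 0, 0, 0, 0, 0.045], [0.026, 0.0188, 0, 0, 0, 0, 0.045], [0.026, 0.0188, 0, 0, 0, 0, 0.045], [0.026, 0.0188, 0, 0, 0, 0, 0.045], [0.026, 0.0188, 0, 0, 0, 0, 0.045], [0.026, 0.0188, 0, 0, 0, 0, 0.045], [0.026, 0.0188, 0, 0, 0, 0, 0.045], [0, 0, 0, 0, 0, 0, 0.045], [0, 0, 0, 0, 0, 0, 0.045]],
])

```text
t: 24.92
eef_pos: [0.5528, 0.0471, 0.1513]
tool_rot: [0.0, 0.984, -0.176, -0.001]
contact_force: [-0.6, 0.8, -1.3]
gripper_width: 0.666
grasp_force: 48.4
```

```bash
python3 -c "
from h import *
wbook('w9.png',.008,False)
plan(.667,.005,.05,-20.4)"
```

```text
px [321.1756 320.9575] [0.4582 0.082 ] (107.2995376586914, 70.79597473144531) -20.40760040283203
px [323.4251  70.0587] [0.6634 0.0046] (112.79293823242188, 81.42394256591797) -20.39722442626953
t 24.975 pos [0.5528 0.0475 0.1515] psi -20.3 tilt -1.0000 turn 0.1 shift [121.8302   0.0742 101.5414] F [-0.4447  0.0621 -0.8637] w 0.6703546566434689 q [-0.0877  0.3787 -0.1369  1.913   0.0661  0.8558 -2.1827]
```

View pics/w9.png

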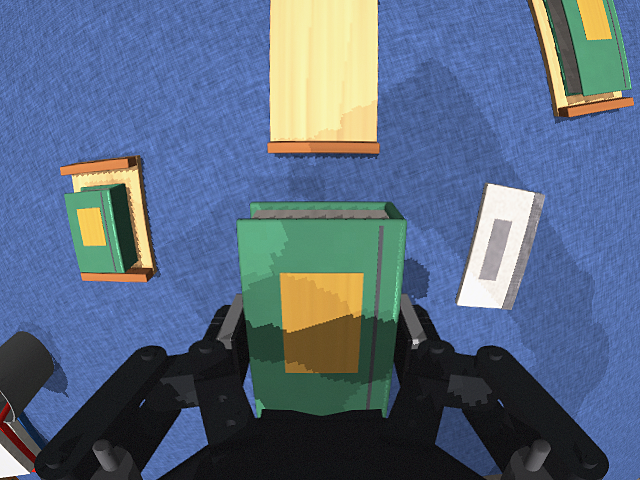

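The wrist view shows the medium book held square. The near stop of its cradle has its outer edge at (324,153), and the other two books lie in theirs.

```bash
python3 -c "
from h import *
w=wcast([(324,153)],.024)[0];p=np.radians(-20.4);c=w[:2]+.067*np.array([np.cos(p),np.sin(p)]);print(w,c)
plan(c[0],c[1],.05,-20.4)"
```

```text
[0.6029 0.0264 0.024 ] [0.6657 0.0031]
t 24.975 pos [0.5528 0.0475 0.1515] psi -20.3 tilt -1.0000 turn 0.1 shift [121.3056   2.3117 101.5414] F [-0.4447  0.0621 -0.8637] w 0.6703546566434689 q [-0.0877  0.3787 -0.1369  1.913   0.0661  0.8558 -2.1827]
```

Request:
move_arm([
  [[0.03, 0.0015, 0, 0, 0, 0, 0.045], [0.03, 0, 0, 0, 0, 0, 0.045], [0.03, 0, 0, 0, 0, 0, 0.045], [0.031, 0, 0, 0, 0, 0, 0.045], [0, 0, 0.03, 0, 0, 0, 0.045], [0, 0, 0.03, 0, 0, 0, 0.045], [0, 0, 0.03, 0, 0, 0, 0.045], [0, 0, 0.012, 0, 0, 0, 0.045], [0, 0, 0, 0, 0, 0, 0.045], [0, 0, 0, 0, 0, 0, 0.045]],
])

```text
t: 26.22
eef_pos: [0.6678, 0.0034, 0.0516]
tool_rot: [-0.0, 0.984, -0.176, 0.001]
contact_force: [0.7, -0.7, -1.0]
gripper_width: 0.665
grasp_force: 48.4
```

Request:
move_arm([
  [[-0.001, 0, 0.01, 0, 0, 0, 0.045], [0, 0, 0.01, 0, 0, 0, 0.045], [0, 0, 0.01, 0, 0, 0, 0.045], [0, 0, 0.005, 0, 0, 0, 0.045], [0, 0, 0.003, 0, 0, 0, 0.045], [0, 0, 0.003, 0, 0, 0, 0.045], [0, 0, 0, 0, 0, 0, 0.045]],
])

```text
t: 27.1
eef_pos: [0.6659, 0.0034, 0.0113]
tool_rot: [0.0, 0.984, -0.177, -0.0]
contact_force: [-6.7, 0.0, 13.1]
gripper_width: 0.669
grasp_force: 50.2
```

Request:
move_arm([
  [[0, 0, 0, 0, 0, 0, 0.065], [0, 0, 0, 0, 0, 0, 0.0854], [0, 0, 0, 0, 0, 0, 0.0854], [0, 0, 0, 0, 0, 0, 0.0854], [0, 0, 0, 0, 0, 0, 0.0854], [0, 0, -0.01, 0, 0, 0, 0.0854], [0, 0, -0.03, 0, 0, 0, 0.0854], [0, 0, -0.04, 0, 0, 0, 0.0854], [0, 0, -0.05, 0, 0, 0, 0.0854], [0, 0, -0.02, 0, 0, 0, 0.0854], [0, 0, 0, 0, 0, 0, 0.0854], [0, 0, 0, 0, 0, 0, 0.0854]],
])

```text
t: 28.6
eef_pos: [0.6647, 0.0033, 0.1576]
tool_rot: [0.0, 0.984, -0.176, -0.001]
contact_force: [-0.4, -0.3, -0.7]
gripper_width: 0.998
grasp_force: 0.0
```

```bash
python3 -c "
from h import *
wbook('w10.png',.036)
im=cv2.imread('pics/w10.png');s=cv2.cvtColor(im,cv2.COLOR_BGR2HSV);u=cv2.inRange(s,(4,120,60),(15,255,255))
y=np.where(u[:,322]>0)[0];y=y[(y>90)&(y<330)];print(y.min(),y.max());print(wcast([(322,y.min()),(322,y.max()+1)],.024).mean(0))
o=bot.get_obs();print(o['t'],o['eef_pos'])
"
```

```text
px [320.0982 221.3904] [0.6659 0.0029] (99.98162841796875, 57.08818817138672) -20.4306640625
px [562.6963 150.5072] [ 0.6496 -0.221 ] (129.90524291992188, 79.73936462402344) -4.842460632324219
133 296
[0.6659 0.0015 0.024 ]
28.65 [0.6646 0.0033 0.1572]
```

View pics/w10.png

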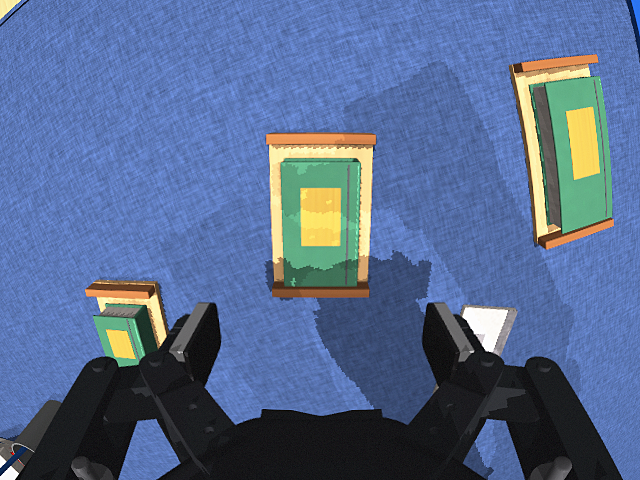

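The medium book is centred to within 2 mm at (320,221). All three books lie flat in their cradles and the booklets and cup were not touched, so I hand in.

```bash
python3 -c "
from station import bot
print(bot.hand_in())"
```

```text
the job is handed in; nothing more can be done
None
```

All three hardbacks lie flat in their own cradles, about 2 mm from centre as measured by the wrist camera. The arm never touched the booklets or pen cup, and I handed the job in at about 29 s; no verdict came back.

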